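Latch the sample guard shut

ROBOT

A 6-joint arm with a two-finger parallel gripper is mounted at the origin on the work surface; the furniture and walls round the work are solid. World frame = base frame: x ahead of the robot, y to its left, z up, the work surface at z = 0. Lengths are in m, angles in rad, forces in N, time in s.
With the tool pointing down it reaches from about 0.4 to 0.825 m from the base axis. Payload 7 kg.
Tool frame: the origin (TCP) lies at the centre of the arm's flange, where the gripper is bolted on; the fingertips stand 178 mm ahead of it and the grasp point (between the pads) lies 159 mm ahead of it; z points along the fingers, y is the direction in which the jaws open and shut (so a half turn about z gives the same grasp; the last joint's range is limited). The gripper opens to 88 mm and grips with 3 to 60 N. Pads are 19 mm wide; open, the fingers measure 130 mm over their backs; the gripper's body (78 mm by 193 mm) begins 47 mm behind the grasp point.
Start: joints at [1.637, 0.359, 0.012, 0, -1.224, -0.288], TCP at [0.149, 0.658, 0.405] pointing down, gripper open.
Joint ranges: [-3.07, 3.07], [-1.43, 2.12], [-1.02, 1.25], [-3.03, 1.67], [-3.05, -0], [-3.03, 3.03]. Speed limits (rad/s): [2.39, 2.39, 3.01, 3.14, 3.14, 3.14].

INTERFACE

Orientations are given as [roll, pitch, yaw] about the fixed x, y, z axes, in that order (R = Rz(yaw) Ry(pitch) Rx(roll)).
In Python, from station import arm gives the robot as it stands.
- The arm moves only by the shell command python3 -m handwheel 'ROWS' [OPENING] [FORCE]. ROWS is JSON, a list of rows, each a list of 4 numbers: the shift along the world's x, y, z in cm, then the turn about the world's z in rad. In form: [[dx, dy, dz, yaw], ...]. A call has 1 to 20 rows; each row shifts and turns the commanded pose from where the row before left it; what a row does not reach is not made up. A row lasts 1/10 s, in which the tool goes at most 50 mm and 8.59 degrees, less where a joint would pass 70% of its speed; a pose out of reach is approached as far as the arm can. A call is refused whole if a number of a shift passes 5 or a number of a turn 0.15, either way. A call with a gripper value outside its range is refused whole. OPENING is the closure, from 0 (fully open) to 1 (shut), set as the call begins (- or left out, the last holds). The fingers move at their own pace and stop on an object; FORCE is the grip in N (left out, the last holds). Time passes only in rows, so rows that do not move let the fingers close. It gives the time, the measured TCP pose, the force and the opening at its end, in the units of the state.
- arm.get_state(): the state, without advancing time (a new reading comes with each control period).
- arm.grab_frame(name): name is "scene" or "top"; returns a dict with "image" (480x640x3 uint8, red, green, blue), "depth" (480x640 float32, m along the optical axis (not along the pixel's ray), 0 where there is no reading), "vfov" (degrees; the focal length in pixels is half the picture's height over the tangent of half this angle, whatever the lens; pixels are square), "cx", "cy" (the principal point, pixels), "rvec" (rotation vector, rad) and "tvec" (3), from world to camera coordinates, as OpenCV has them. Camera axes: x right, y down, z forward; pixel columns grow to the right and rows downward; lengths in m; the calibration is good to about 2 mm. A picture is of the moment at which its call begins.
- arm.job_done(): hands the job in, once; it reports no verdict.
The state is a dict: "t": time; "q": joint angles; "qd": joint speeds; "joint_efforts": joint torques, N m; "eef_pos": TCP position; "ee_rot": TCP orientation; "force": force on the tool from outside, world axes, zero at the start; "moment": the same for the moment, N m; "width": finger opening in m.
Only numpy, scipy, OpenCV 4.12 (cv2) and the standard library are available. Lean on these libraries where they do the work, as an engineer would, in place of code of your own. Each camera call takes 0.05 s, during which the arm holds its last target.

TASK

The guard gate in front of the plastic sample is latched open: lift its gravity latch bar out of the hold-open catch, swing the gate shut with the bar raised over the low shoulder of the other catch until the bar meets the tall stop, and let the bar drop fully into the notch so that the gate stays latched shut. Do it gently, never forcing the bar against the shut catch with more than 10 N, and leave the tin, the jar and the tape measure where they stand.

Things in the scene. Friction and masses are not known exactly. Their poses are not given: they have to be found in the camera images.
- stand: plywood board 340 x 290 x 12 mm, fixed to the bench, carrying a hinged guard gate and two latch catches; origin near its middle, at bench height; x points to the sample behind the guard, y to the hinge side, z up. The shut gate runs from the hinge along -y; it opens towards -x (clockwise from above).
- hinge_axis (a point): point on the upright hinge axis of the gate, at the height of the latch bar's pivot (115 mm above the bench).
- gate (a joint): angle of the gate about the hinge, rad: about 0 shut, grows as it opens; about 1.15 at the start, in the hold-open catch. Limits -0.2, 1.3. Clear guard in an aluminium frame, 168 mm long, top edge 130 mm above the bench, on the sample side of the bar. A light spring pulls it open (0.05 N m when open, 0.2 N m when shut).
- latch_bar (a joint): angle of the gravity latch bar about its level pivot on the gate (30 mm out from the hinge axis, 115 mm up), rad: 0 hanging level on its rest, grows as the free end is lifted, limit 0.25. Dark steel, 8 mm thick, 16 mm high, in the plane through the hinge axis, free end 227 mm out from it; about 0.16 kg with handle.
- handle (a point): middle of the bar's handle: a round wooden grip 12 mm thick, 52 mm long, running along the bar and standing 55 mm above the bar's middle (170 mm above the bench when the bar is down), 140 mm out from the hinge axis; carried on two thin posts 44 mm apart, free on both sides.
- bar_end (a point): point in the middle of the bar's section 205 mm out from the hinge axis, where the bar lies in a catch.
- catch_post: steel post of the shut catch, fixed to the stand, origin at its foot, 205 mm from the hinge axis; axes as the stand's. On top a dark block with a notch 12 mm wide for the bar: on the open (-x) side a low flat shoulder 46 mm wide, 14 mm above the hanging bar's underside; on the far (+x) side a tall stop, 50 mm above it, which the lifted bar cannot pass.
- catch_mid (a point): point on the shut post's top straight above its origin, 85 mm up. The notched block is bolted there through slots, its notch anywhere within 24 mm of this point along x, which shifts the shut gate angle by up to 0.13 rad either way. The notch itself is not measured: find the stop by gentle contact (or look).
- park_post: steel post of the hold-open catch, fixed to the stand, origin at its foot, 205 mm from the hinge axis at gate angle 1.15; its notch is 12 mm wide, the low prong (on the shut side) stands 14 mm above the underside of the hanging bar, the other prong 35 mm. The bar hangs in it at the start.
- tin_can: empty tin, 74 mm wide, 105 mm high, standing beside the board; origin under its middle. Leave alone.
- chip_jar: jar with a tin lid, 66 mm wide, 96 mm high, beside the board; origin under its middle. Leave alone.
- tape_measure: tape measure 65 x 84 x 35 mm, lying beside the board; origin under its middle. Leave alone.

How it is judged:
On the way, in this order (a step that is already met when the one before it is completed fails the run):
1. the bar is lifted out of the hold-open catch while the gate is still open (value of joint latch_bar above 0.09 rad and value of joint gate above 1 rad), for 0.1 s.
2. the gate is swung most of the way shut with the bar raised (value of joint latch_bar above 0.085 rad and value of joint gate below 0.35 rad), for 0.1 s.
At the end, for the whole second after the job is handed in: the gate is shut (joint gate below 0.14 rad) with the bar dropped fully into the notch of the shut catch (joint latch_bar below 0.03 rad; on the shoulder it would read about 0.08), both at rest (value of joint gate below 0.14 rad and value of joint latch_bar below 0.03 rad and velocity of joint gate between -0.05 and 0.05 rad/s and velocity of joint latch_bar between -0.05 and 0.05 rad/s); the robot touches nothing.
It fails at once if the bar is forced against the shut catch with more than 10 N (contact force between latch_bar and catch_post above 10 N).
It fails at once if the tin, the jar or the tape measure is shifted more than 20 mm or tipped (distance of any of tin_can, chip_jar, tape_measure from where it was at the start of the episode above 0.02 m or angle between any of tin_can, chip_jar, tape_measure's own z axis and vertical above 0.3 rad).
It also fails if it takes over 56 s, if anything falls off the work surface, if the arm or the gripper's body presses on something with over 40 N, if the wrist force passes 120 N, or if a joint passes its speed limit or range.

## Working session

There is one attempt and no reset: what is moved stays moved. The work goes in short steps, Python scripts to look and compute and a shell command to move; the robot and the scene stay as the last step left them, time stands still between calls to the robot, and variables do not carry over. Pictures are saved under pics/ and viewed, and the job is handed in when it is done.

```bash
mkdir -p pics; ls; python3 - <<'E'
from station import arm
import cv2,pickle,numpy as np
s=arm.get_state(); print(s)
for n in("scene","top"):
    f=arm.grab_frame(n); pickle.dump(f,open(f"pics/{n}0.pkl","wb"))
    cv2.imwrite(f"pics/{n}0.png",f["image"][:,:,::-1]); print(n,f["vfov"],f["cx"],f["cy"],f["rvec"],f["tvec"])
    print("cam pos",-cv2.Rodrigues(np.array(f["rvec"]))[0].T@np.array(f["tvec"]))
E
```

```text
pics
{'t': 0.0, 'q': array([ 1.63711154e+00,  3.59396647e-01,  1.10805260e-02, -3.08435173e-04,
       -1.22412110e+00, -2.88164239e-01]), 'qd': array([ 0.00030627, -0.00081464, -0.00030039, -0.00070559, -0.00012794,
       -0.00061484]), 'joint_efforts': array([ 3.05624730e-03, -5.82729042e+01,  2.93053901e+01,  6.99692041e+00,
        7.10288499e-03, -1.56107162e-04]), 'eef_pos': array([0.148446  , 0.65828437, 0.40373309]), 'ee_rot': array([ 3.13993701e+00, -1.88374705e-04, -2.21953907e-01]), 'force': array([0.892651  , 0.2377811 , 1.32212422]), 'moment': array([ 0.01377248, -0.02677391,  0.0190377 ]), 'width': 0.0877673792611059}
scene 42.86101187788949 313.76918324157367 238.56045282808174 [ 1.07235066 -2.06423498  1.23634047] [0.30961915 0.3028744  0.74565275]
cam pos [-0.26435331  0.53833747  0.61960072]
top 57.592844207231536 321.3908181220557 238.3371591346067 [ 2.14997094 -2.07674176  0.21839182] [-0.02958771  0.54107155  0.86742006]
cam pos [ 0.35369222 -0.01341093  0.95956936]
```

View pics/scene0.png

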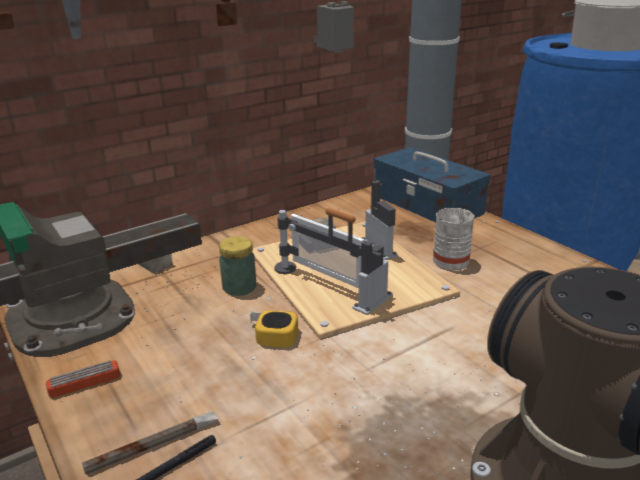

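View pics/top0.png

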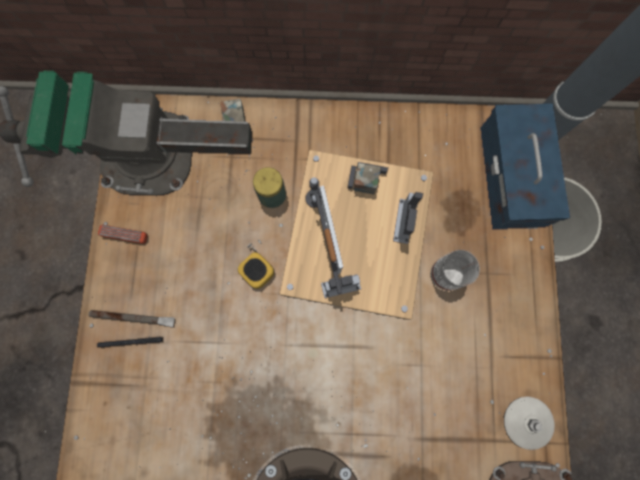

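```bash
cat > h.py <<'E'
import cv2,numpy as np,pickle
def cam(f):
    R=cv2.Rodrigues(np.array(f["rvec"]))[0];t=np.array(f["tvec"]).ravel()
    fl=240/np.tan(np.radians(f["vfov"]/2)); return R,t,fl
def plane(f,u,v,z):
    R,t,fl=cam(f); d=R.T@np.array([(u-f["cx"])/fl,(v-f["cy"])/fl,1]); c=-R.T@t
    return c+d*(z-c[2])/d[2]
def proj(f,P):
    R,t,fl=cam(f); p=R@np.array(P)+t; return p[0]/p[2]*fl+f["cx"],p[1]/p[2]*fl+f["cy"]
def cloud(f):
    R,t,fl=cam(f); v,u=np.mgrid[:480,:640]; d=f["depth"]
    X=np.stack([(u-f["cx"])/fl*d,(v-f["cy"])/fl*d,d],-1); return (X-t)@R
def tri(f,a,g,b):
    A=[]
    for h,p in((f,a),(g,b)):
        R,t,fl=cam(h);x=(p[0]-h["cx"])/fl;y=(p[1]-h["cy"])/fl;P=np.c_[R,t];A+=[x*P[2]-P[0],y*P[2]-P[1]]
    X=np.linalg.svd(np.array(A))[2][-1];return X[:3]/X[3]
E
python3 - <<'E'
import pickle,cv2,numpy as np
from h import *
F={n:pickle.load(open(f"pics/{n}0.pkl","rb")) for n in("scene","top")}
for n,(x0,y0,x1,y1) in {"scene":(230,170,480,340),"top":(270,140,450,330)}.items():
    im=F[n]["image"][y0:y1,x0:x1,::-1]; k=min(800//(x1-x0),600//(y1-y0)) ; cv2.imwrite(f"pics/{n}c.png",cv2.resize(im,None,fx=k,fy=k,interpolation=2)); print(n,k)
for n in F:
    f=F[n];C=cloud(f);hsv=cv2.cvtColor(f["image"],cv2.COLOR_RGB2HSV)
    ok=(f["depth"]>0)
    m=ok&(C[...,2]>.155)&(C[...,2]<.185)&(C[...,0]>.3)&(C[...,0]<.75)&(abs(C[...,1])<.2)
    P=C[m]; v,u=np.nonzero(m); print(n,ok.mean(),m.sum(), np.c_[u,v][:: max(1,len(u)//15)].tolist(), P[::max(1,len(u)//15)].round(3).tolist())
E
```

```text
scene 3
top 3
scene 0.99609375 259 [[375, 180], [328, 209], [336, 210], [326, 212], [326, 213], [343, 213], [341, 214], [337, 215], [330, 216], [347, 216], [341, 217], [331, 218], [354, 218], [354, 219], [353, 221], [350, 225]] [[0.611, -0.194, 0.158], [0.53, -0.021, 0.172], [0.513, -0.027, 0.175], [0.529, -0.016, 0.168], [0.529, -0.016, 0.166], [0.498, -0.031, 0.174], [0.499, -0.027, 0.173], [0.505, -0.023, 0.169], [0.523, -0.02, 0.162], [0.486, -0.03, 0.173], [0.495, -0.024, 0.169], [0.524, -0.023, 0.156], [0.472, -0.034, 0.173], [0.475, -0.037, 0.169], [0.472, -0.032, 0.168], [0.481, -0.033, 0.157]]
top 0.9960319010416666 254 [[415, 192], [419, 194], [417, 197], [328, 230], [325, 233], [329, 235], [331, 237], [328, 240], [331, 242], [327, 245], [331, 247], [333, 249], [331, 252], [333, 254], [330, 257], [333, 259]] [[0.617, -0.187, 0.159], [0.614, -0.195, 0.157], [0.608, -0.191, 0.157], [0.533, -0.023, 0.176], [0.527, -0.017, 0.175], [0.524, -0.025, 0.174], [0.52, -0.029, 0.174], [0.514, -0.023, 0.176], [0.51, -0.029, 0.177], [0.505, -0.022, 0.173], [0.502, -0.029, 0.174], [0.498, -0.033, 0.175], [0.492, -0.029, 0.178], [0.488, -0.033, 0.177], [0.483, -0.028, 0.174], [0.479, -0.034, 0.176]]
```

View pics/scenec.png

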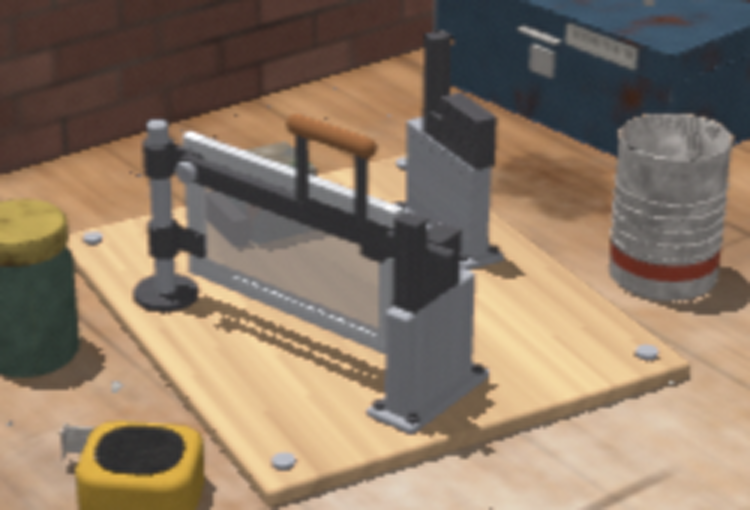

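View pics/topc.png

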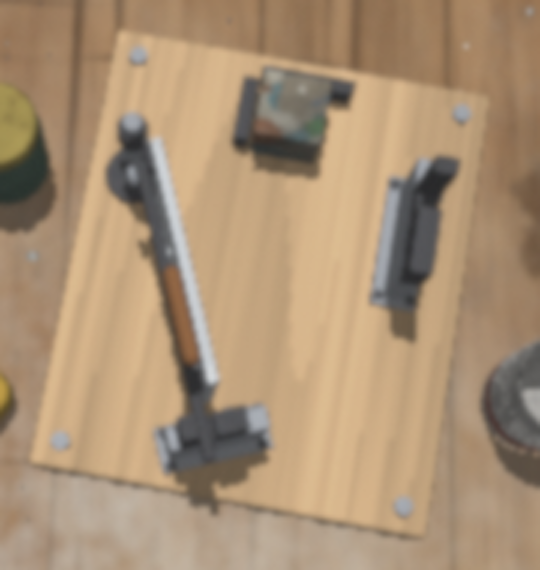

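```bash
python3 - <<'E'
import pickle,cv2,numpy as np
from h import *
F={n:pickle.load(open(f"pics/{n}0.pkl","rb")) for n in("scene","top")}
f=F["top"]
# board screws / corners at z=.012
for c in [(120,30),(487,97),(423,536),(32,462)]:
    print("corner",plane(f,270+c[0]/3,140+c[1]/3,.012).round(4))
ht=plane(f,270+131/3,140+127/3,.14);print("hinge top z.14",ht.round(4))
print("tri hinge top",tri(F["top"],(270+131/3,140+125/3),F["scene"],(230+157/3,170+126/3)).round(4))
for n in F:
    f=F[n];C=cloud(f)
    R=f["image"].astype(int); m=(R[...,0]-R[...,2]>45)&(C[...,2]>.158)&(C[...,2]<.185)&(abs(C[...,1]+.026)<.04)&(abs(C[...,0]-.5)<.05)
    P=C[m]; mu=P.mean(0); w,V=np.linalg.eigh(np.cov(P[:,:2].T)); d=V[:,1]; s=(P[:,:2]-mu[:2])@d
    v,u=np.nonzero(m)
    (cu,cv_),wh,a=cv2.minAreaRect(np.c_[u,v].astype(np.float32))
    print(n,m.sum(),mu.round(4),d,np.ptp(s),"rect",cu,cv_,wh,plane(f,cu,cv_,.172).round(4), 'yaw',np.arctan2(d[1],d[0]))
# shut catch blocks: heights
C=cloud(F["top"]);
m=(abs(C[...,0]-.58)<.09)&(abs(C[...,1]+.18)<.06)&(C[...,2]>.1)
for lo,hi in((.1,.113),(.113,.127),(.127,.15),(.15,.17)):
    k=m&(C[...,2]>lo)&(C[...,2]<hi);P=C[k]
    if len(P): print(lo,len(P),P.min(0).round(3),P.max(0).round(3),P.mean(0).round(3))
E
```

```text
corner [0.7586 0.0228 0.012 ]
corner [ 0.7142 -0.2595  0.012 ]
corner [ 0.3824 -0.2081  0.012 ]
corner [0.4251 0.073  0.012 ]
hinge top z.14 [0.6363 0.008  0.14  ]
tri hinge top [0.6393 0.0076 0.1339]
scene 206 [ 0.5013 -0.0254  0.1708] [-0.96225594 -0.27214612] 0.06298891650060234 rect 340.0000305175781 214.5 (31.126070022583008, 9.212600708007812) [ 0.4993 -0.0249  0.172 ] yaw -2.865970022681985
top 162 [ 0.5053 -0.0269  0.1753] [-0.96700099 -0.25477262] 0.05910443743316725 rect 329.63946533203125 244.58583068847656 (32.00995635986328, 5.1419758796691895) [ 0.5064 -0.0267  0.172 ] yaw -2.88398010180764
0.1 81 [ 0.549 -0.204  0.1  ] [ 0.618 -0.177  0.113] [ 0.588 -0.188  0.106]
0.113 220 [ 0.549 -0.201  0.113] [ 0.616 -0.178  0.127] [ 0.575 -0.188  0.121]
0.127 40 [ 0.606 -0.201  0.128] [ 0.619 -0.186  0.15 ] [ 0.609 -0.192  0.139]
0.15 58 [ 0.606 -0.201  0.15 ] [ 0.618 -0.186  0.16 ] [ 0.612 -0.194  0.156]
```

```bash
python3 -m handwheel '[[1.0,-1.8,0,-0.14],[1.8,-3.5,0,-0.147],[1.8,-3.5,0,-0.147],[1.8,-3.5,0,-0.147],[1.8,-3.5,0,-0.147],[1.8,-3.5,0,-0.147],[1.8,-3.5,0,-0.147],[1.8,-3.5,0,-0.147],[1.8,-3.5,0,-0.147],[1.8,-3.5,0,-0.147],[1.8,-3.5,0,-0.147],[1.8,-3.5,0,-0.147],[1.8,-3.5,0,-0.147],[1.8,-3.5,0,-0.147],[1.8,-3.5,0,-0.147],[1.8,-3.5,0,-0.147],[1.8,-3.5,0,-0.147],[1.8,-3.5,0,-0.147],[1.0,-1.8,0,-0.1],[0,0,0,0]]' 0
```

```text
t: 2.1
eef_pos: [0.4752, 0.0255, 0.4041]
ee_rot: [-3.141, -0.001, -2.967]
force: [-1.4, 0.2, 0.7]
width: 0.0876
```

```bash
python3 -m handwheel '[[1,-1.7,0,0.05],[1,-1.8,0,0.04],[0.9,-1.7,0,0],[0,0,-1.5,0],[0,0,-2,0],[0,0,-2,0],[0,0,-1.5,0],[0,0,-0.5,0],[0,0,0,0],[0,0,0,0]]' 0
python3 - <<'E'
from station import arm
import cv2,pickle
for n in("scene","top"):
    f=arm.grab_frame(n); pickle.dump(f,open(f"pics/{n}1.pkl","wb"))
    x0,y0,x1,y1={"scene":(230,150,480,330),"top":(270,140,450,330)}[n]
    cv2.imwrite(f"pics/{n}1.png",cv2.resize(f["image"][y0:y1,x0:x1,::-1],None,fx=3,fy=3,interpolation=2))
E
```

```text
t: 3.1
eef_pos: [0.5037, -0.0242, 0.3304]
ee_rot: [-3.141, 0.001, -2.87]
force: [0.4, -0.4, 0.1]
width: 0.0875
```

View pics/scene1.png

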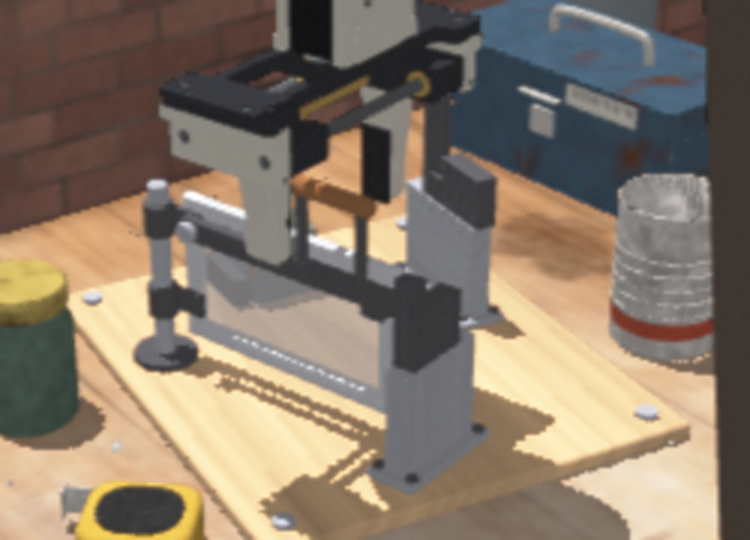

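The jaws straddle the handle: near finger at about (265,200) in the crop, far one at (385,160). I'll close gently.

```bash
python3 -m handwheel '[[0,-0.2,0,0],[0,0,0,0],[0,0,0,0],[0,0,0,0],[0,0,0,0],[0,0,0,0],[0,0,0,0],[0,0,0,0],[0,0,0,0],[0,0,0,0]]' 1 10
```

```text
t: 4.2
eef_pos: [0.5036, -0.0269, 0.3298]
ee_rot: [-3.14, -0.0, -2.87]
force: [8.4, -18.5, -5.9]
width: 0.0137
```

```bash
python3 -m handwheel '[[0,0,0,0],[0,0,0,0],[0,0,0,0]]'
```

```text
t: 4.5
eef_pos: [0.5039, -0.0278, 0.3297]
ee_rot: [-3.139, -0.0, -2.871]
force: [5.6, -11.1, -3.1]
width: 0.0117
```

```bash
python3 -m handwheel '[[0.03,-0.1,0,0],[0,0,0,0],[0,0,0,0]]'; python3 -m handwheel '[[0.02,-0.05,0,0],[0,0,0,0],[0,0,0,0]]'
```

```text
t: 4.8
eef_pos: [0.5039, -0.0281, 0.3297]
ee_rot: [-3.14, -0.0, -2.871]
force: [2.5, -6.6, -1.6]
width: 0.0115
t: 5.1
eef_pos: [0.504, -0.0283, 0.3297]
ee_rot: [-3.141, -0.0, -2.871]
force: [1.0, -4.5, 0.1]
width: 0.0115
```

```bash
python3 -m handwheel '[[0.18,0.05,0.33,0],[0.18,0.05,0.32,0],[0.18,0.05,0.32,0],[0.18,0.05,0.31,0],[0.18,0.05,0.31,0],[0,0,0,0],[0,0,0,0],[0,0,0,0]]'
python3 - <<'E'
from station import arm
import cv2,pickle
for n in("scene",):
    f=arm.grab_frame(n); pickle.dump(f,open(f"pics/{n}2.pkl","wb"))
    x0,y0,x1,y1={"scene":(230,150,480,330),"top":(270,140,450,330)}[n]
    cv2.imwrite(f"pics/{n}2.png",cv2.resize(f["image"][y0:y1,x0:x1,::-1],None,fx=3,fy=3,interpolation=2))
E
```

```text
t: 5.9
eef_pos: [0.5126, -0.026, 0.3452]
ee_rot: [-3.141, -0.002, -2.871]
force: [0.7, -6.0, -2.5]
width: 0.0117
```

View pics/scene2.png

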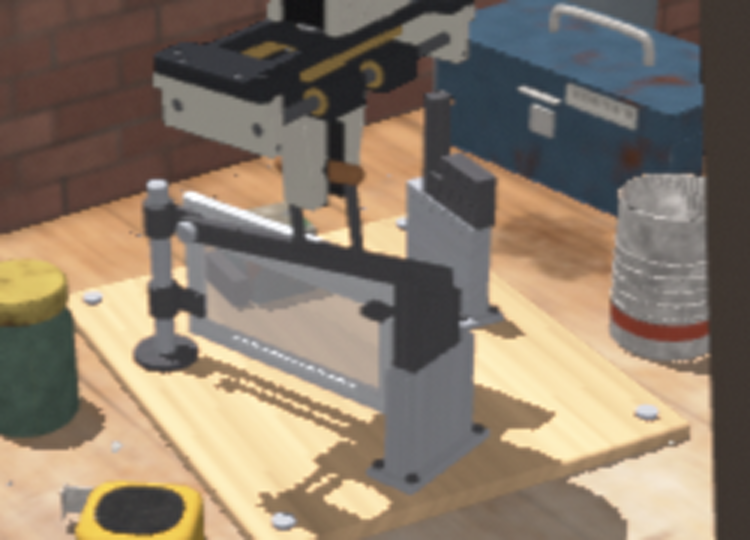

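```bash
python3 - <<'E'
import numpy as np
a=-2.873+np.arange(0,19)*.05
p=13.1*np.c_[np.cos(a),np.sin(a)]
print(np.diff(p,axis=0).round(2).tolist())
E
```

```text
[[0.19, -0.63], [0.22, -0.62], [0.25, -0.6], [0.28, -0.59], [0.31, -0.58], [0.34, -0.56], [0.37, -0.54], [0.39, -0.52], [0.42, -0.5], [0.44, -0.48], [0.47, -0.46], [0.49, -0.44], [0.51, -0.41], [0.53, -0.38], [0.55, -0.36], [0.57, -0.33], [0.58, -0.3], [0.6, -0.27]]
```

```bash
python3 -m handwheel '[[0.19,-0.63,0,0.05],[0.22,-0.62,0,0.05],[0.25,-0.6,0,0.05],[0.28,-0.59,0,0.05],[0.31,-0.58,0,0.05],[0.34,-0.56,0,0.05],[0,0,0,0]]'; python3 -c "
from station import arm;s=arm.get_state();print(s['force'],s['moment'])"
```

```text
t: 6.65
eef_pos: [0.5282, -0.0619, 0.3451]
ee_rot: [3.14, -0.003, -2.57]
force: [-4.5, -2.7, 1.7]
width: 0.0114
[-4.45137244 -2.67402608  1.74974662] [-0.91590011  1.3180489  -0.10203252]
```

```bash
python3 -m handwheel '[[0.34,-0.57,0,0.05],[0.36,-0.54,0,0.05],[0.42,-0.5,0,0.05],[0.44,-0.48,0,0.05],[0.47,-0.46,0,0.05],[0.49,-0.44,0,0.05],[0.51,-0.41,0,0.05],[0.53,-0.38,0,0.05],[0.55,-0.36,0,0.05],[0.57,-0.33,0,0.05],[0.58,-0.3,0,0.05],[0,0,0,0],[0,0,0,0]]'
python3 - <<'E'
from station import arm
import cv2,pickle
s=arm.get_state();print(s['force'],s['moment'])
for n in("scene","top"):
    f=arm.grab_frame(n); pickle.dump(f,open(f"pics/{n}3.pkl","wb"))
    x0,y0,x1,y1={"scene":(230,150,480,330),"top":(270,140,450,330)}[n]
    cv2.imwrite(f"pics/{n}3.png",cv2.resize(f["image"][y0:y1,x0:x1,::-1],None,fx=3,fy=3,interpolation=2))
E
```

```text
t: 7.95
eef_pos: [0.5809, -0.1099, 0.3457]
ee_rot: [3.14, -0.002, -2.022]
force: [-2.7, -6.8, 3.2]
width: 0.0115
[-2.68663499 -6.75353145  3.17541239] [-2.48008671  1.33484432 -0.04221662]
```

View pics/scene3.png

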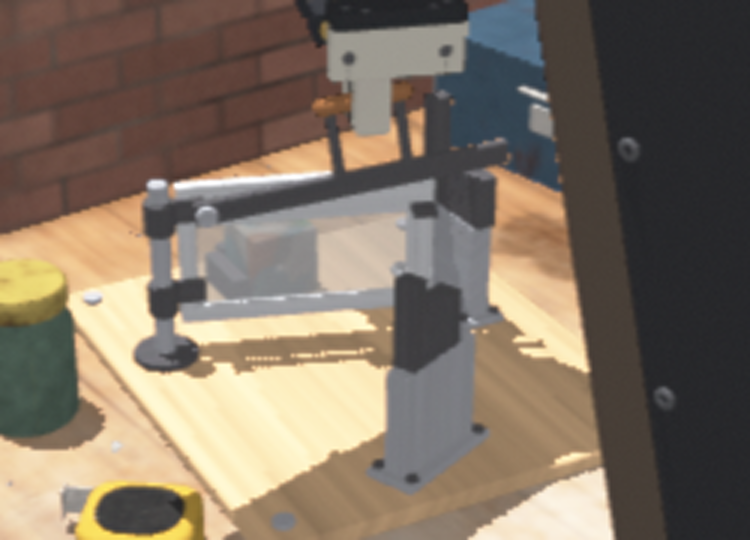

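View pics/top3.png

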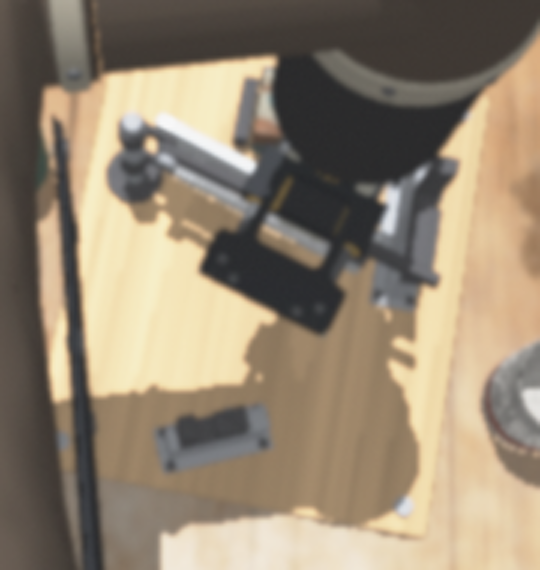

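```bash
python3 -m handwheel '[[-0.06,-0.12,0,0],[0,0,0,0],[0,0,0,0]]'; python3 - <<'E'
import numpy as np
a=-2.025+np.arange(0,20)*.02
p=13.2*np.c_[np.cos(a),np.sin(a)]
print(np.diff(p,axis=0).round(2).tolist())
E
```

```text
t: 8.35
eef_pos: [0.5806, -0.1104, 0.3455]
ee_rot: [3.141, -0.001, -2.021]
force: [-3.7, -4.3, 2.5]
width: 0.0119
[[0.24, -0.11], [0.24, -0.11], [0.24, -0.1], [0.24, -0.1], [0.25, -0.09], [0.25, -0.09], [0.25, -0.08], [0.25, -0.08], [0.25, -0.07], [0.25, -0.07], [0.26, -0.06], [0.26, -0.06], [0.26, -0.05], [0.26, -0.05], [0.26, -0.04], [0.26, -0.04], [0.26, -0.03], [0.26, -0.03], [0.26, -0.02]]
```

```bash
python3 -m handwheel '[[-0.06,-0.12,0,0],[0.24,-0.11,0,0.02],[0.24,-0.11,0,0.02],[0.24,-0.1,0,0.02],[0.24,-0.1,0,0.02],[0.25,-0.09,0,0.02],[0.25,-0.09,0,0.02],[0.25,-0.08,0,0.02],[0.25,-0.08,0,0.02],[0,0,0,0],[0,0,0,0],[0,0,0,0]]'; python3 - <<'E'
from station import arm
import cv2,pickle
for n in("scene","top"):
    f=arm.grab_frame(n); pickle.dump(f,open(f"pics/{n}4.pkl","wb"))
    x0,y0,x1,y1={"scene":(230,150,480,330),"top":(270,140,450,330)}[n]
    cv2.imwrite(f"pics/{n}4.png",cv2.resize(f["image"][y0:y1,x0:x1,::-1],None,fx=3,fy=3,interpolation=2))
E
```

```text
t: 9.55
eef_pos: [0.5999, -0.1189, 0.3455]
ee_rot: [-3.141, 0.0, -1.861]
force: [-0.3, 3.1, -3.8]
width: 0.0121
```

View pics/scene4.png

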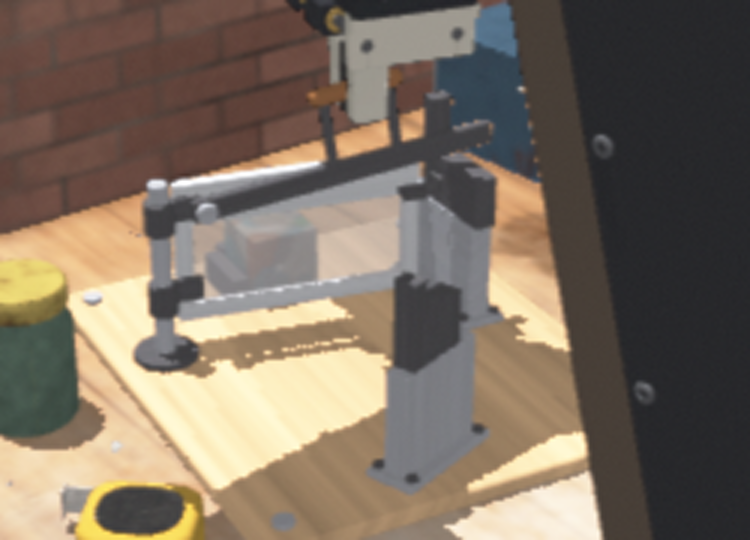

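View pics/top4.png

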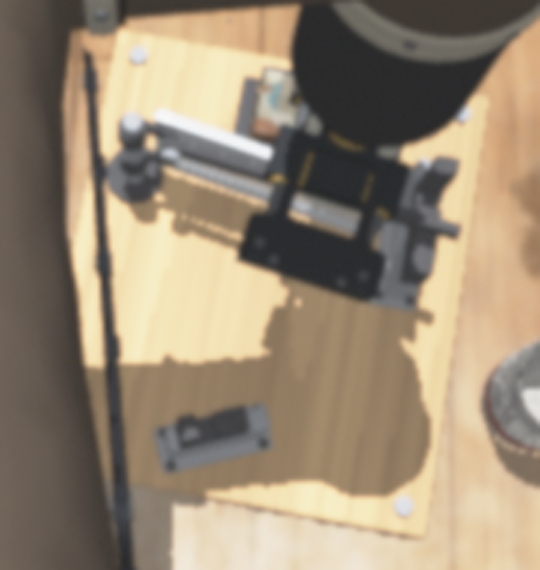

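```bash
python3 -m handwheel '[[0.13,-0.04,0,0.01],[0.13,-0.04,0,0.01],[0.13,-0.04,0,0.01],[0.13,-0.04,0,0.01],[0,0,0,0],[0,0,0,0]]'; python3 -m handwheel '[[0.13,-0.03,0,0.01],[0,0,0,0],[0,0,0,0]]';
```

```text
t: 10.25
eef_pos: [0.6052, -0.1206, 0.3455]
ee_rot: [3.142, 0.0, -1.821]
force: [1.0, 4.2, -5.0]
width: 0.0117
t: 10.55
eef_pos: [0.6064, -0.1209, 0.3455]
ee_rot: [-3.142, 0.0, -1.811]
force: [1.7, 3.8, -4.6]
width: 0.0117
```

```bash
python3 -m handwheel '[[0.07,-0.02,0,0.005],[0,0,0,0]]';python3 -m handwheel '[[0.07,-0.02,0,0.005],[0,0,0,0]]'
```

```text
t: 10.75
eef_pos: [0.6071, -0.1211, 0.3455]
ee_rot: [3.142, 0.0, -1.806]
force: [0.7, 4.9, -4.7]
width: 0.0117
t: 10.95
eef_pos: [0.6079, -0.1213, 0.3455]
ee_rot: [3.142, 0.0, -1.801]
force: [0.6, 4.6, -4.3]
width: 0.0114
```

```bash
python3 -m handwheel '[[0.07,-0.02,0,0.005],[0,0,0,0]]';python3 -m handwheel '[[0.07,-0.02,0,0.005],[0,0,0,0]]'
```

```text
t: 11.15
eef_pos: [0.6085, -0.1215, 0.3455]
ee_rot: [3.142, 0.0, -1.796]
force: [0.3, 4.5, -5.6]
width: 0.0116
t: 11.35
eef_pos: [0.6092, -0.1217, 0.3455]
ee_rot: [3.141, 0.0, -1.791]
force: [0.7, 4.9, -4.6]
width: 0.0115
```

```bash
python3 -m handwheel '[[0.07,-0.01,0,0.005],[0,0,0,0]]'
```

```text
t: 11.55
eef_pos: [0.6099, -0.1218, 0.3455]
ee_rot: [3.141, 0.0, -1.786]
force: [0.1, 5.2, -5.4]
width: 0.0115
```

```bash
python3 -m handwheel '[[0.07,-0.01,0,0.005],[0,0,0,0]]'
```

```text
t: 11.75
eef_pos: [0.6106, -0.122, 0.3455]
ee_rot: [3.142, -0.0, -1.781]
force: [0.3, 5.5, -5.7]
width: 0.0119
```

```bash
python3 -m handwheel '[[0.01,0.06,0,0],[0.06,-0.01,0,0.005],[0,0,0,0]]'
```

```text
t: 12.05
eef_pos: [0.6113, -0.1218, 0.3458]
ee_rot: [-3.141, -0.0, -1.776]
force: [-1.0, 2.7, -4.0]
width: 0.0116
```

```bash
python3 -m handwheel '[[0.06,-0.01,0,0.005],[0,0,0,0]]'
```

```text
t: 12.25
eef_pos: [0.6119, -0.1219, 0.3458]
ee_rot: [-3.141, -0.0, -1.771]
force: [-0.8, 0.4, -2.5]
width: 0.0118
```

```bash
python3 -m handwheel '[[0.06,-0.01,0,0.005],[0,0,0,0]]'
```

```text
t: 12.45
eef_pos: [0.6125, -0.122, 0.3458]
ee_rot: [-3.141, -0.0, -1.766]
force: [-1.2, -0.4, -0.8]
width: 0.0116
```

```bash
python3 -m handwheel '[[0.06,-0.01,0,0.005],[0,0,0,0]]'
```

```text
t: 12.65
eef_pos: [0.6132, -0.122, 0.3458]
ee_rot: [-3.141, -0.0, -1.761]
force: [-1.2, -2.0, -1.0]
width: 0.0117
```

```bash
python3 -m handwheel '[[0.06,-0.01,0,0.005],[0,0,0,0]]'
```

```text
t: 12.85
eef_pos: [0.6138, -0.1221, 0.3458]
ee_rot: [-3.141, -0.0, -1.756]
force: [-1.1, -2.5, -0.4]
width: 0.0114
```

```bash
python3 -m handwheel '[[0.06,-0.01,0,0.005],[0,0,0,0]]'
```

```text
t: 13.05
eef_pos: [0.6144, -0.1222, 0.3458]
ee_rot: [-3.141, -0.0, -1.75]
force: [-0.8, -3.8, 1.0]
width: 0.0115
```

```bash
python3 -m handwheel '[[0.05,-0.01,0,0.004],[0,0,0,0]]'
```

```text
t: 13.25
eef_pos: [0.6149, -0.1223, 0.3458]
ee_rot: [-3.141, -0.0, -1.747]
force: [-1.5, -4.1, 1.1]
width: 0.0114
```

```bash
python3 -m handwheel '[[0,-0.05,0,0],[0,0,0,0]]'; python3 - <<'E'
from station import arm
import cv2,pickle
from h import *
for n in("scene","top"):
    f=arm.grab_frame(n); pickle.dump(f,open(f"pics/{n}5.pkl","wb"))
    x0,y0,x1,y1={"scene":(340,170,420,230),"top":(370,170,450,230)}[n]
    cv2.imwrite(f"pics/{n}5.png",cv2.resize(f["image"][y0:y1,x0:x1,::-1],None,fx=8,fy=8,interpolation=2))
E
```

```text
t: 13.45
eef_pos: [0.6148, -0.1226, 0.3455]
ee_rot: [-3.142, 0.0, -1.747]
force: [-1.7, -2.6, 1.1]
width: 0.0115
```

View pics/scene5.png

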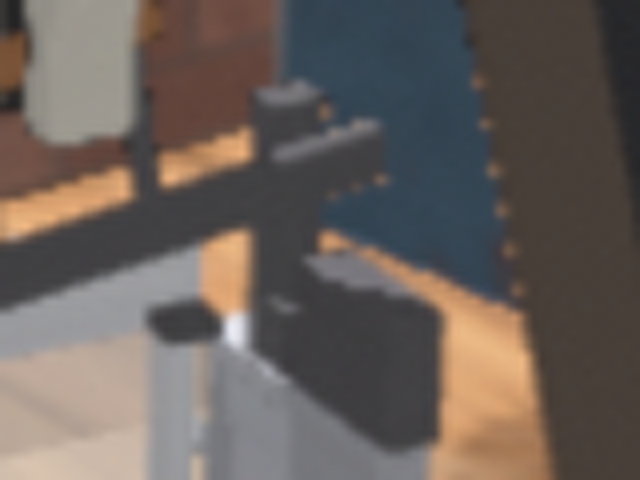

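View pics/top5.png

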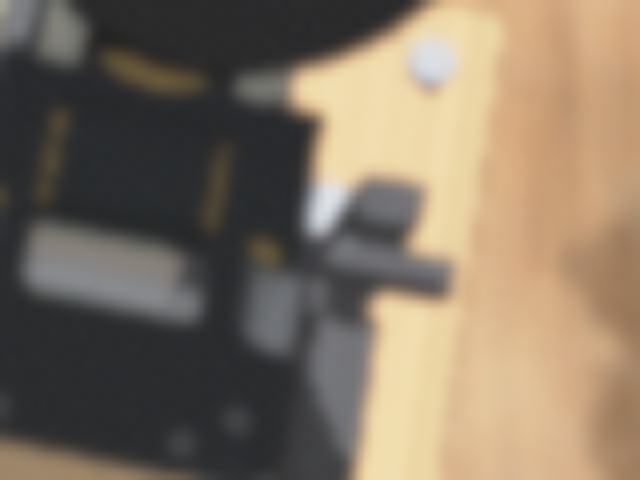

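Top view: the bar (at about (400,265)) sits right beside the stop block (390,205), nearly touching. I'll continue in sub-millimetre steps.

```bash
python3 -m handwheel '[[0.05,-0.01,0,0.004],[0,0,0,0]]'
```

```text
t: 13.75
eef_pos: [0.6153, -0.1227, 0.3456]
ee_rot: [3.142, -0.0, -1.743]
force: [-1.3, -3.7, 1.0]
width: 0.0113
```

```bash
python3 -m handwheel '[[0.05,-0.01,0,0.004],[0,0,0,0]]'
```

```text
t: 13.95
eef_pos: [0.6159, -0.1228, 0.3455]
ee_rot: [3.142, -0.0, -1.739]
force: [-0.8, -3.2, 0.1]
width: 0.0117
```

```bash
python3 -m handwheel '[[0.04,-0.01,0,0.003],[0,0,0,0]]'
```

```text
t: 14.15
eef_pos: [0.6161, -0.1228, 0.3455]
ee_rot: [3.141, -0.0, -1.736]
force: [-1.9, -3.1, 0.5]
width: 0.0116
```

```bash
python3 -m handwheel '[[0.04,-0.01,0,0.003],[0,0,0,0]]'
```

```text
t: 14.35
eef_pos: [0.6163, -0.1229, 0.3454]
ee_rot: [3.141, -0.0, -1.733]
force: [-4.4, -2.8, 2.3]
width: 0.0117
```

```bash
python3 -m handwheel '[[0.04,-0.01,0,0.003],[0,0,0,0]]'
```

```text
t: 14.55
eef_pos: [0.6165, -0.1229, 0.3454]
ee_rot: [3.14, -0.0, -1.73]
force: [-5.2, -0.8, 3.2]
width: 0.0116
```

```bash
python3 -m handwheel '[[-0.09,0.01,0,-0.006],[-0.08,0.01,0,-0.006],[0,0,0,0],[0,0,0,0]]'
```

```text
t: 14.95
eef_pos: [0.6155, -0.1228, 0.3456]
ee_rot: [-3.141, 0.0, -1.742]
force: [-1.0, -1.7, 0.5]
width: 0.0116
```

```bash
python3 -m handwheel '[[-0.01,-0.09,-0.2,0],[-0.01,-0.09,-0.2,0],[-0.01,-0.09,-0.1,0],[0,0,0,0],[0,0,0,0]]'
```

```text
t: 15.45
eef_pos: [0.615, -0.1257, 0.3407]
ee_rot: [-3.141, -0.0, -1.742]
force: [-2.3, -3.8, 1.9]
width: 0.0115
```

```bash
python3 -m handwheel '[[-0.02,-0.11,-0.15,0],[-0.02,-0.11,-0.15,0],[-0.02,-0.11,-0.15,0],[0,0,0,0],[0,0,0,0]]'
```

```text
t: 15.95
eef_pos: [0.6143, -0.1286, 0.3357]
ee_rot: [3.141, 0.0, -1.742]
force: [-1.2, -0.6, 0.9]
width: 0.0115
```

```bash
python3 -m handwheel '[[-0.01,-0.07,-0.1,0],[0,0,0,0]]'
```

```text
t: 16.15
eef_pos: [0.6143, -0.1293, 0.3347]
ee_rot: [3.141, 0.0, -1.742]
force: [-0.5, 1.0, -1.0]
width: 0.0113
```

```bash
python3 -m handwheel '[[-0.01,-0.07,-0.1,0],[0,0,0,0]]'
```

```text
t: 16.35
eef_pos: [0.6142, -0.1299, 0.3337]
ee_rot: [3.141, 0.001, -1.742]
force: [0.2, 2.4, -2.6]
width: 0.0115
```

```bash
python3 -m handwheel '[[-0.01,-0.04,-0.1,0],[0,0,0,0]]'
```

```text
t: 16.55
eef_pos: [0.6141, -0.1304, 0.3328]
ee_rot: [3.141, 0.0, -1.742]
force: [-0.4, 3.9, -2.0]
width: 0.0118
```

```bash
python3 -m handwheel '[[-0.01,-0.05,-0.1,0],[0,0,0,0]]'
```

```text
t: 16.75
eef_pos: [0.614, -0.131, 0.3318]
ee_rot: [3.141, 0.0, -1.742]
force: [0.1, 4.8, -2.7]
width: 0.012
```

```bash
python3 -m handwheel '[[-0.01,-0.05,-0.1,0],[0,0,0,0]]'
```

```text
t: 16.95
eef_pos: [0.6139, -0.1315, 0.3308]
ee_rot: [3.141, 0.0, -1.742]
force: [0.6, 5.4, -3.6]
width: 0.0115
```

```bash
python3 -m handwheel '[[0,-0.03,-0.05,0],[0,0,0,0]]'
```

```text
t: 17.15
eef_pos: [0.6139, -0.1317, 0.3305]
ee_rot: [-3.142, 0.0, -1.742]
force: [0.6, 6.4, -3.4]
width: 0.0117
```

```bash
python3 -m handwheel '[[0.01,0.08,-0.04,0],[0,0,0,0],[0,0,0,0]]' - 5; python3 -m handwheel '[[0,0,0,0],[0,0,0,0],[0,0,0,0],[0,0,0,0],[0,0,0,0]]' 0.6;  python3 - <<'E'
from station import arm
import cv2,pickle
for n in("scene","top"):
    f=arm.grab_frame(n); pickle.dump(f,open(f"pics/{n}6.pkl","wb"))
    x0,y0,x1,y1={"scene":(230,150,480,330),"top":(270,140,450,330)}[n]
    cv2.imwrite(f"pics/{n}6.png",cv2.resize(f["image"][y0:y1,x0:x1,::-1],None,fx=3,fy=3,interpolation=2))
E
```

```text
t: 17.45
eef_pos: [0.6139, -0.1316, 0.3304]
ee_rot: [-3.142, -0.001, -1.742]
force: [-0.7, 0.1, -1.3]
width: 0.0118
t: 17.95
eef_pos: [0.6141, -0.1312, 0.3302]
ee_rot: [-3.141, -0.0, -1.742]
force: [0.8, -0.7, -0.2]
width: 0.0345
```

View pics/scene6.png

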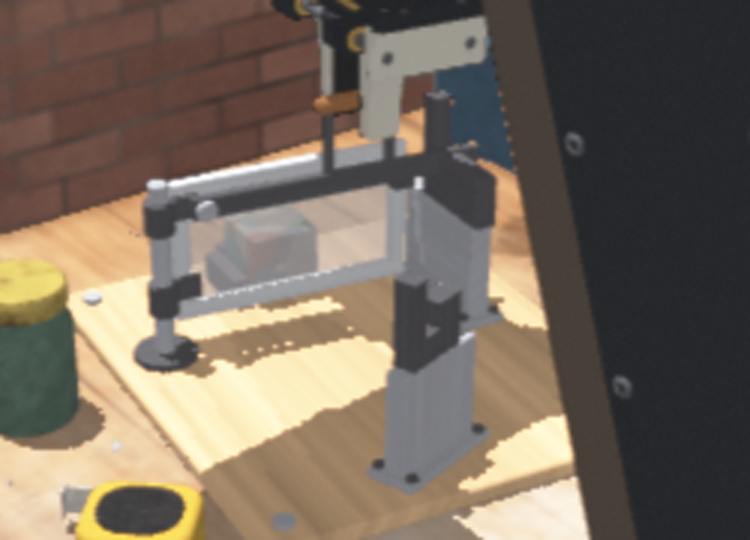

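The bar lies in the notch, down level, and the fingers are off the handle. Next I'll raise straight up and check.

```bash
python3 -m handwheel '[[0,0,0.5,0],[0,0,1.5,0],[0,0,2,0],[0,0,2,0],[0,0,2,0],[0,0,2,0],[0,0,0,0]]' 0.55; python3 -m handwheel '[[-2,0,0,0],[-4,0,0,0],[-4,0,0,0],[-4,0,0,0],[-4,0,0,0],[-2,0,0,0],[0,0,0,0],[0,0,0,0],[0,0,0,0]]'; python3 - <<'E'
from station import arm
import cv2,pickle
from h import *
for n in("scene","top"):
    f=arm.grab_frame(n); pickle.dump(f,open(f"pics/{n}7.pkl","wb"))
    x0,y0,x1,y1={"scene":(230,150,480,330),"top":(270,140,450,330)}[n]
    cv2.imwrite(f"pics/{n}7.png",cv2.resize(f["image"][y0:y1,x0:x1,::-1],None,fx=3,fy=3,interpolation=2))
    C=cloud(f);R=f["image"].astype(int)
    m=(R[...,0]-R[...,2]>45)&(C[...,2]>.158)&(C[...,2]<.195)&(abs(C[...,1]+.13)<.05)&(abs(C[...,0]-.615)<.04)
    P=C[m]
    if len(P)>10:
        mu=P.mean(0);w,V=np.linalg.eigh(np.cov(P.T));print(n,len(P),mu.round(4),V[:,2].round(3))
E
```

```text
t: 18.75
eef_pos: [0.6145, -0.1313, 0.434]
ee_rot: [-3.136, 0.0, -1.741]
force: [-0.6, -0.2, -0.1]
width: 0.0392
t: 19.65
eef_pos: [0.4147, -0.1311, 0.4302]
ee_rot: [-3.141, -0.0, -1.742]
force: [1.0, 0.0, 0.2]
width: 0.0397
scene 170 [ 0.6076 -0.1268  0.1707] [-0.218 -0.976  0.006]
top 178 [ 0.6121 -0.1282  0.1752] [-0.202 -0.979 -0.002]
```

View pics/scene7.png

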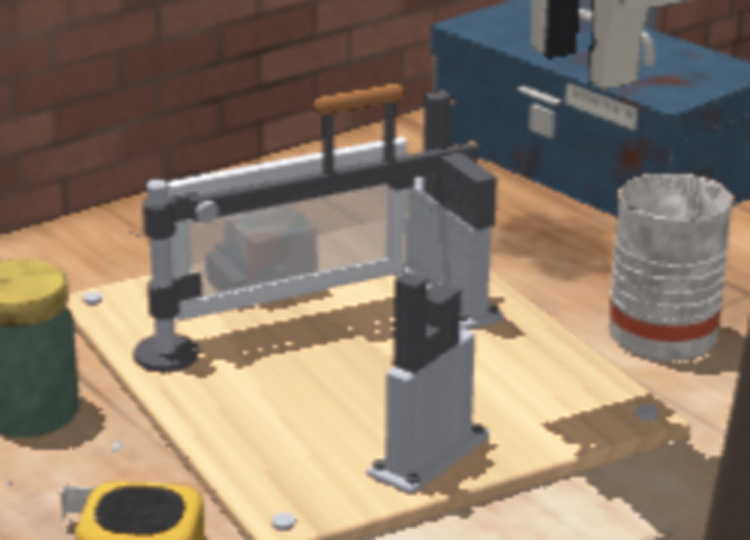

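View pics/top7.png

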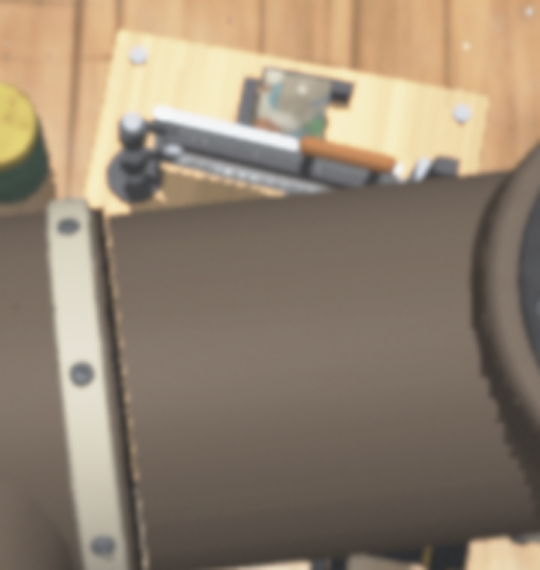

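The handle is level, at the same height as when the bar hung at the start (0.171/0.175 m). The gate measures about 0.05 to 0.07 rad, and the arm is clear.

```bash
python3 -m handwheel '[[0,0,0,0],[0,0,0,0],[0,0,0,0]]'; python3 -c "
from station import arm;print(arm.job_done())"
```

```text
t: 20.05
eef_pos: [0.4143, -0.1311, 0.43]
ee_rot: [3.141, -0.0, -1.742]
force: [0.9, 0.1, -0.8]
width: 0.039
the job is handed in; nothing more can be done
None
```

The gate is latched shut with the bar down in the notch, and I handed the job in at about 20 s of the 56 s allowed. No verdict was reported.

**What I did:** I gripped the handle, lifted the bar about 0.15 rad out of the hold-open catch and swung the gate round the hinge. I found the tall stop by sub-millimetre steps, then backed off about 1 mm, lowered the bar into the notch, let go and pulled the arm clear.

**Last checks:**
- **Bar:** the handle was level, within about 0.006 rad in both views. It was at the same height as when the bar hung at the start.
- **Gate:** the two cameras gave about 0.05 rad (top) and 0.07 rad (scene). They differ by about 0.02 rad, but both are below the 0.14 limit. I did not measure gate or bar speed directly.
- **Contact at the stop:** the force at the handle rose by about 4 N, which I estimate as about 3 N on the bar. The force on the bar itself was not measured.
- **Tin, jar and tape measure:** all three still stand in the views they appear in. The tape measure shows only partly in the last picture, and I did not measure their positions again. The gripper stayed well away from them.

**Off plan:** while I closed the gripper in the hold-open catch, the side force on the handle read about 20 N, because the jaws were 1–2 mm off centre. I re-centred before lifting. This was not at the shut catch.

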